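# Index the coupler in the drill jig and lock it

## Task

The coupler clamped on the drill jig's index table has to be brought round for cross-drilling. Push the table round by its spokes with a closed fingertip until the coupler's round side port faces straight into the drill bush on the jig's post, then push the locking lever in until its roller sits fully home in the table's notch. Push lightly, grip and lift nothing, do not touch the coupler itself, leave the loose things on the bench where they are, and withdraw at the end.

Things in the scene. Friction and masses are not known exactly. Their poses are not given: they have to be found in the camera images.
- jig: Drill jig, bolted down: grey base plate 250 x 250 x 20 mm. Origin on the bench top (z = 0) on the table's vertical axis, z up; the yaw varies. On its -y side, 184 to 220 mm out, a steel post 162 mm high on a tongue of the base carries an arm and the drill bush, over 125 mm above the bench. The locking lever is on its +y side.
- table (a joint): Angle (rad) of the index table on the jig's vertical axis; endless, grows anticlockwise from above, stays where left (friction 0.15 N m). 0 or any whole turn = port faces the bush. Its plate (radius 85 mm, z 34 to 52 mm) has 32 mm V notches at every 90 degrees, so it can be locked at four angles, only this one right. The lever's roller draws it true from within 6 degrees.
- port (a point): Centre of the mouth of the coupler's round side port (28 mm wide), 53 mm from the table's axis, z = 142 mm; turns with the table. The coupler's square sensor pad with a dark hole is about a quarter turn clockwise of it, seen from above.
- bush (a point): Inner end of the drill bush (25 mm wide dark steel sleeve) on the jig's post, 70 mm from the table's axis, z = 142 mm. The port must face it, in one line with it and the table's axis.
- spoke0 (a point): Centre of the black ball (27 mm) ending spoke 0, 158 mm from the table's axis, z = 90.5 mm. Each spoke is a steel rod 12 mm thick rising outward from the drum: centre line at z = 76 mm at 100 mm from the axis, 86 mm at 140 mm; push it there from the side. Spoke 0 is 90 degrees anticlockwise of the port; spokes 1, 2, 3 follow anticlockwise, 90 degrees apart.
- spoke1 (a point): Ball of spoke 1 (180 degrees from the port), as spoke 0.
- spoke2 (a point): Ball of spoke 2 (270 degrees anticlockwise from the port), as spoke 0.
- spoke3 (a point): Ball of spoke 3 (above it stands the port), as spoke 0.
- lever (a joint): Angle (rad) of the locking lever about its vertical pivot: 0 = fully home, roller in a notch of the table and table locked; about 0.16 = roller on the rim between notches; 0.42 = fully out; it grows clockwise seen from above. Stays where it is left (friction 0.15 N m); home needs a few newtons at the grip.
- lever_grip (a point): Middle of the lever's black round grip (22 mm thick, 78 mm long along the lever), 190 mm from the pivot, centre line at z = 43 mm. The lever lies below the spokes. To lock, push the grip from its outer side (the side away from the table) towards the table.
- lever_pivot (a point): Centre of the lever's pivot, at x = 85, y = 105 mm in the jig's axes, z = 43 mm. At home the lever points from it along the jig's -x.
- work_coupler: The coupler clamped on the table, not to be touched: a grey-white turned tube, 101 mm wide at its foot, about 80 mm above, from z = 80 to 208 mm. Origin at its foot, within 2 mm of the table's axis, z = 80 mm. Under it is the table's drum, radius 70 mm, z 52 to 80 mm.
- next_coupler: Loose coupler like the one in the jig, 101 mm wide and 128 mm high, on the bench left of the jig; leave it. Origin: centre of its underside.
- caliper: Loose slide caliper, 230 mm long, 70 mm wide, 13 mm high, flat on the bench left of the jig; leave it. Origin: middle of its underside, its length along its y.
- block_a: Loose aluminium half-clamp block, 22 x 50 x 20 mm, on the bench beyond the jig; leave it. Origin: centre of its underside.
- block_b: A second block like it; leave it.
- tape: Loose roll of tape, 104 mm wide and 48 mm high, on the bench right of the jig, near the post; leave it. Origin: centre of its underside.

How it is judged:
By the outcome, as a careful person would: the job done as asked, in the order asked, and still so for the second after the job is handed in, with the robot touching nothing.
It also fails if it takes over 58 s, if anything falls off the work surface, if the arm or the gripper's body presses on something with over 40 N, if the wrist force passes 120 N, or if a joint passes its speed limit or range.

## Robot

A 6-joint arm with a two-finger parallel gripper is mounted at the origin on a cart in front of the work surface, level with it; the furniture and walls round the work are solid. World frame = base frame: x ahead of the robot, y to its left, z up, the work surface at z = 0. Lengths are in mm, angles in rad, forces in N, time in s.
With the tool pointing down it reaches from about 350 to 875 mm from the base axis. Payload 4.2 kg.
Tool frame: the origin (TCP) lies between the finger pads; the fingertips stand 19 mm ahead of it and the grasp point (between the pads) is the TCP; z points along the fingers, y is the line along which they close (so a half turn about z gives the same grasp; the last joint's range is limited). The gripper opens to 87 mm and grips with 3 to 60 N. Pads are 19 mm wide; open, the fingers measure 117 mm over their backs; the gripper's body (75 mm by 190 mm) begins 51 mm behind the grasp point.
Start: joints at [1.437, 0.385, 0.008, 0, -1.194, -0.259], TCP at [239.202, 577.392, 241.55] pointing down, gripper open.
Joint ranges: [-3.14, 3.14], [-1.21, 2.06], [-1.07, 1.41], [-3.16, 2.05], [-2.99, -0.16], [-3.1, 3.1]. Speed limits (rad/s): [2.79, 2.79, 3.14, 3.14, 3.14, 3.14].

## Interface

Orientations are given as a 3x3 rotation matrix whose columns are the frame's x, y, z axes.
In Python, from workcell import * gives the robot as it stands.
- The arm moves only by the tool play_rows, never from a script. Its arguments are lists of equal length, an entry for each row: "translation": the shift along the tool's x, y, z in m, a list of three; "yaw": the turn about the tool's z in rad. A call has 1 to 20 rows; each row shifts and turns the commanded pose from where the row before left it, along the tool's axes as they then stand; what a row does not reach is not made up. A row lasts 1/10 s, in which the tool goes at most 50 mm and 8.59 degrees, less where a joint would pass 70% of its speed; a pose out of reach is approached as far as the arm can. A call with a gripper value outside its range is refused whole. "grip" is the opening, from 0 (shut) to 1 (fully open), set as the call begins (left out, the last holds). The fingers move at their own pace and stop on an object; "squeeze" is the grip in N (left out, the last holds). Time passes only in rows, so rows that do not move let the fingers close. It gives the time, the measured TCP pose, the force, the opening and the grip force at its end, in the units of the state.
- get_state(): the state, without advancing time (a new reading comes with each control period).
- camera(name): name is "side" or "top"; returns the picture (480x640x3 uint8, red, green, blue); there is no depth.
- camera_info(name): a dict with "vfov" (degrees; the focal length in pixels is half the picture's height over the tangent of half this angle, whatever the lens; pixels are square), "cx", "cy" (the principal point, pixels), "rvec" (rotation vector, rad) and "tvec" (3), from world to camera coordinates, as OpenCV has them. Camera axes: x right, y down, z forward; pixel columns grow to the right and rows downward; lengths in mm; the calibration is good to about 2 mm. A picture is of the moment at which its call begins. camera_info takes no time and is no camera call.
- finish_job(): hands the job in; it is judged then, once.
The state is a dict: "clock": time; "qpos": joint angles; "joint_vel": joint speeds; "tau": joint torques, N m; "tcp_pos": TCP position; "orientation": TCP orientation; "wrist_force": force on the tool from outside, world axes, zero at the start; "moment": the same for the moment, N m; "grip_width": opening from 0.0 (shut) to 1.0 (fully open); "grasp_force": force on a finger pad.
Only numpy, scipy, OpenCV 4.12 (cv2) and the standard library are available. Lean on these libraries where they do the work, as an engineer would, in place of code of your own. Each camera call takes 0.05 s, during which the arm holds its last target. There are 200 camera calls.

## Working session

There is one attempt and no reset: what is moved stays moved. The work goes in short steps, Python scripts to look and compute and a tool call to move; the robot and the scene stay as the last step left them, time stands still between calls to the robot, and variables do not carry over. Pictures are saved under pics/ and viewed, at most 10 in all, crops included, and the job is handed in when it is done.

Besides the shell and the picture viewer there is one more tool, called as name(argument=value, ...) on one line, values as JSON. play_rows: Moves the arm, as the interface text tells. Its arguments: {"type":"object","properties":{"translation":{"type":"array"},"yaw":{"type":"array"},"grip":{"type":"number"},"squeeze":{"type":"number"}},"required":["translation","yaw"]}

```bash
mkdir -p pics; ls; python3 - <<'E'
from workcell import *
import cv2
for n in("side","top"):
    im=camera(n); cv2.imwrite(f"pics/{n}0.png",im[:,:,::-1]); print(n,camera_info(n))
s=get_state(); print(s)
E
```

```text
pics
side {'vfov': 51.41962588699424, 'cx': 322.6609579804808, 'cy': 245.49655357677275, 'rvec': array([ 1.9755964 , -0.21012424,  0.16314167]), 'tvec': array([-612.53528097,   81.08212065, 1334.50959406])}
top {'vfov': 56.297554148811805, 'cx': 325.8142670831173, 'cy': 242.3693824954634, 'rvec': array([ 2.0989754 , -2.13966042,  0.20566451]), 'tvec': array([-169.37989494,  569.04613549,  954.41467526])}
{'clock': 0.1, 'qpos': array([ 1.43660665e+00,  3.85444171e-01,  6.74024305e-03, -4.28594327e-04,
       -1.19399559e+00, -2.58589216e-01]), 'joint_vel': array([-0.00210032, -0.00321182,  0.00101409, -0.000292  , -0.00031357,
        0.00022372]), 'tau': array([ 2.10311418e-04, -3.91689956e+01,  1.87935680e+01,  4.23195407e+00,
        1.34444653e-02, -7.35291815e-05]), 'tcp_pos': array([239.02083402, 576.93531731, 240.58262037]), 'orientation': array([[ 9.23788502e-01, -3.82902574e-01, -6.49562266e-04],
       [-3.82903112e-01, -9.23786690e-01, -1.83272827e-03],
       [ 1.01699396e-04,  1.94177271e-03, -9.99998110e-01]]), 'wrist_force': array([ 0.31591783, -0.89298891, -0.81232067]), 'moment': array([-0.01278229,  0.00596819,  0.02773342]), 'grasp_force': 0.0, 'grip_width': 0.9994168480272695}
```

View pics/side0.png

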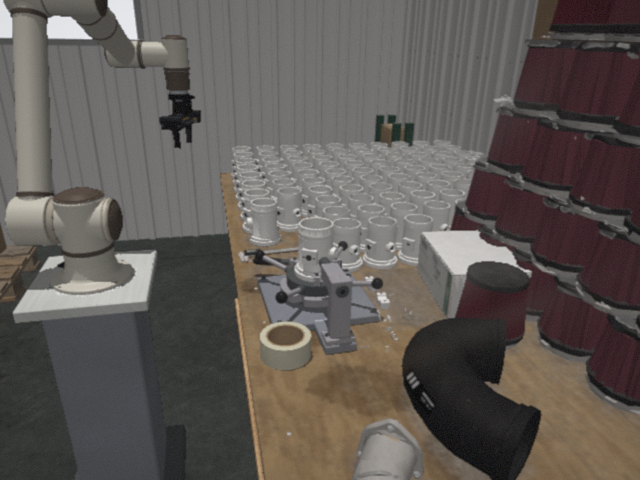

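View pics/top0.png

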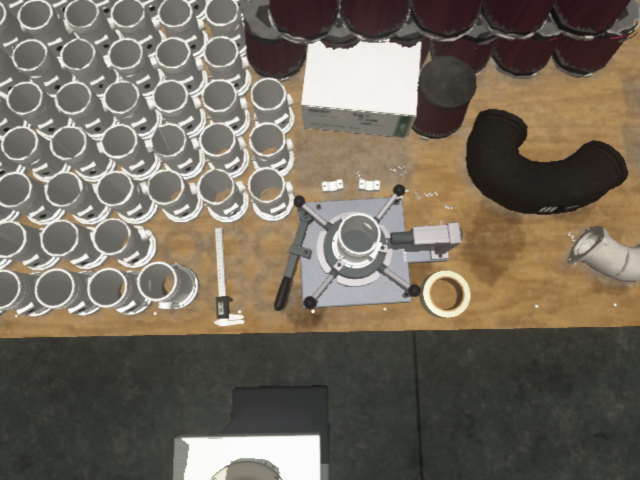

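The top view shows the jig near (357,250). The post is to the right at (440,237), and the lever grip is at lower left, (283,292). The balls are at about (299,202), (400,190), (414,290) and (310,303). I'll enlarge both views.

```bash
python3 - <<'E'
import cv2
a=cv2.imread("pics/top0.png")[170:320,265:465]; cv2.imwrite("pics/topc.png",cv2.resize(a,None,fx=4,fy=4,interpolation=cv2.INTER_CUBIC))
a=cv2.imread("pics/side0.png")[205:355,235:395]; cv2.imwrite("pics/sidec.png",cv2.resize(a,None,fx=4,fy=4,interpolation=cv2.INTER_CUBIC))
E
```

```text
(no output)
```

View pics/topc.png

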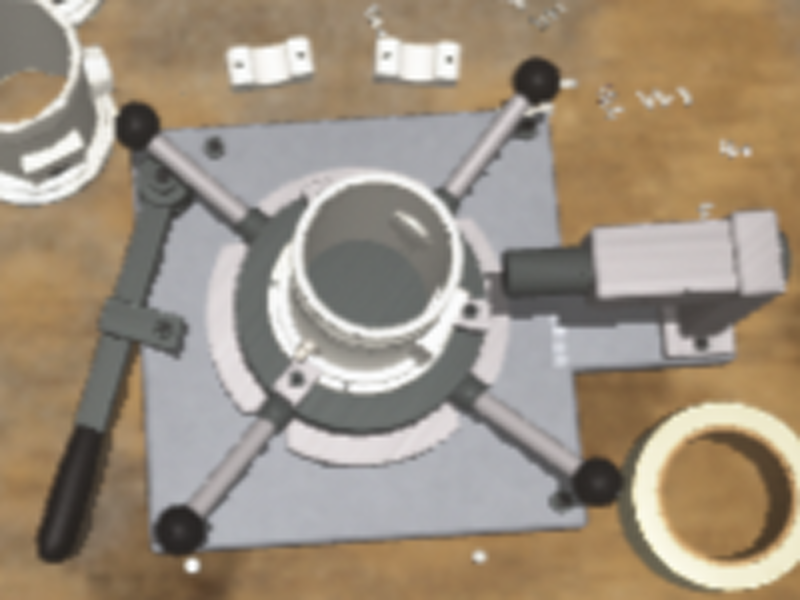

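View pics/sidec.png

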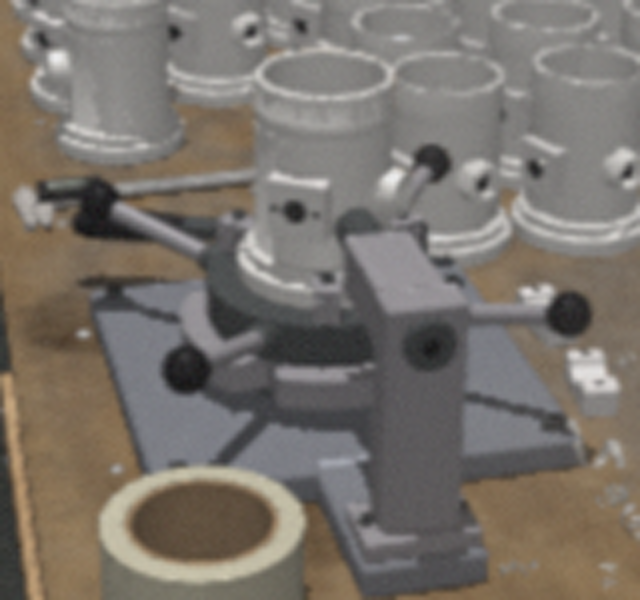

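```bash
cat > h.py <<'E'
import numpy as np, cv2
from scipy.optimize import least_squares
from workcell import *
CI={n:camera_info(n) for n in("side","top")}
def proj(n,P):
    c=CI[n]; f=240/np.tan(np.radians(c["vfov"])/2)
    K=np.array([[f,0,c["cx"]],[0,f,c["cy"]],[0,0,1.]])
    return cv2.projectPoints(np.atleast_2d(np.array(P,float)),np.array(c["rvec"]),np.array(c["tvec"]),K,None)[0][:,0]
def campos(n):
    R=cv2.Rodrigues(CI[n]["rvec"])[0]; return -R.T@CI[n]["tvec"]
def tri(us,ut):
    r=least_squares(lambda p:np.r_[proj("side",p)[0]-us,proj("top",p)[0]-ut],[500,0,50]); return r.x,np.abs(r.fun).max()
T=lambda u,v:np.array([u/4+265-.375,v/4+170-.375])
S=lambda u,v:np.array([u/4+235-.375,v/4+205-.375])
def jig(p,q):  # jig frame -> world, p=(x,y,yaw)
    c,s=np.cos(p[2]),np.sin(p[2]); q=np.array(q,float)
    return np.array([p[0]+c*q[0]-s*q[1],p[1]+s*q[0]+c*q[1],q[2]])
def rot(a,r,z): return [r*np.cos(a),r*np.sin(a),z]
E
python3 - <<'E'
from h import *
print("cams",campos("side").round(),campos("top").round())
B={"+x+y":(S(432,162),T(138,124)),"+x-y":(S(568,312),T(537,80)),"-x-y":(S(186,370),T(598,482)),"-x+y":(S(97,200),T(181,529))}
for k,(s,t) in B.items(): print(k,*[np.round(v,1) for v in tri(s,t)])
print("grip end?",tri(S(80,222),T(55,555)))
def res(v):
    p,th,lv=v[:3],v[3],v[4]; r=[]
    for k,(s,t) in zip(range(4),[B["-x-y"],B["+x-y"],B["+x+y"],B["-x+y"]]):
        P=jig(p,rot(th+k*np.pi/2,158,90.5)); r+=[proj("side",P)[0]-s,proj("top",P)[0]-t]
    for q,t in [((-125,125,20),T(152,550)),((-125,-125,20),T(583,526)),((125,-125,20),T(549,112)),((0,-70,142),T(505,270)),((85,105,50),T(163,188))]:
        r.append(proj("top",jig(p,q))[0]-t)
    for q,t in [((-125,125,20),S(95,288)),((125,-125,20),S(582,457))]: r.append(proj("side",jig(p,q))[0]-t)
    a=np.pi-lv
    r.append(proj("top",jig(p,[85+190*np.cos(a),105+190*np.sin(a),43]))[0]-T(72,490))
    return np.concatenate(r)
o=least_squares(res,[480,0,0,-.75,.42],loss="soft_l1"); print(o.x.round(4),res(o.x).reshape(-1,2).round(1).tolist())
v=o.x;p=v[:3]
for k in range(4):
    a=v[3]+k*np.pi/2
    print(k,"port", *[((proj(n,jig(p,rot(a,53,142)))[0]-o_)*4).round() for n,o_ in(("side",[235,205]),("top",[265,170]))],
     "inner wall top",((proj("top",jig(p,rot(a,38,142)))[0]-[265,170])*4).round())
E
```

```text
cams [  322. -1294.   620.] [ 371. -179. 1046.]
+x+y [ 653.5 -123.    90.8] 0.2
+x-y [ 674.3 -344.5   91.4] 0.2
-x-y [ 451.9 -366.1   89.6] 0.1
-x+y [ 430.  -144.    91.4] 0.6
grip end? (array([421.96339204, -72.46455656,  43.15118032]), np.float64(0.44770610888099327))
[ 552.2981 -244.0952  -75.3616   60.5346 -455.7869] [[-0.2, -0.4], [0.0, -0.0], [0.1, 0.3], [-0.0, 0.3], [-0.2, -0.0], [-0.4, 0.5], [0.8, 0.2], [-0.2, 0.4], [-0.5, 0.6], [1.7, 0.4], [0.5, -1.8], [-0.0, 1.0], [0.6, -2.5], [-1.6, -0.2], [0.6, -5.0], [-0.3, -150.7]]
0 port [278. 207.] [450. 343.] inner wall top [426. 325.]
1 port [402. 192.] [430. 202.] inner wall top [413. 224.]
2 port [361. 143.] [286. 218.] inner wall top [309. 235.]
3 port [243. 157.] [304. 360.] inner wall top [322. 337.]
```

```bash
cat > sol.py <<'E'
from h import *
p=np.array([552.30,-244.10,-75.3616+24*np.pi])
def az(P): return np.degrees(np.arctan2(P[1]-p[1],P[0]-p[0])-p[2])
def toworld(q): return jig(p,q)
E
python3 - <<'E'
from sol import *
print("yaw deg",np.degrees(p[2]))
for n,P in {"s2":(653.5,-123),"s3":(674.3,-344.5),"s0":(451.9,-366.1),"s1":(430,-144)}.items(): print(n,az(P),np.hypot(P[0]-p[0],P[1]-p[1]))
pv=toworld([85,105,43]); print("pivot",pv)
f=lambda v:proj("top",toworld([85+190*np.cos(np.pi-v[0]),105+190*np.sin(np.pi-v[0]),43]))[0]-T(72,490)
o=least_squares(f,[.42]); print("lever",o.x,o.fun)
print("grip",toworld([85+190*np.cos(np.pi-o.x[0]),105+190*np.sin(np.pi-o.x[0]),43]))
for n,pt in(("bush",(0,-70,142)),):print(n,toworld(pt))
s=get_state();R=s["orientation"];t=s["tcp_pos"]
def tool(a,r): 
    w=p[:2]+r*np.array([np.cos(np.radians(a)+p[2]),np.sin(np.radians(a)+p[2])]); return w
for a,r in((160,128),(155,128)):
    w=tool(a,r); print(a,w, "tool shift",R.T@np.r_[w-t[:2],0], "tangent deg",a-90+np.degrees(p[2]))
E
```

```text
yaw deg 2.0983826468954447
s2 48.01702406108858 157.81840830524177
s3 -41.55108305947369 158.00050632830263
s0 -131.55108305947365 158.00050632830263
s1 138.6020073423703 158.04208300323046
pivot [ 633.39837391 -136.05809263   43.        ]
lever [0.33420584] [-0.67019475  2.32282753]
grip [451.74921258 -80.3482893   43.        ]
bush [ 554.86308497 -314.05305994  142.        ]
160 [ 430.49702689 -204.75491463] tool shift [476.1951277  648.79830455   1.30825007] tangent deg 72.09838264689544
155 [ 434.38967412 -194.28880597] tool shift [475.78360487 637.63934804   1.28654002] tangent deg 67.09838264689544
```

play_rows(translation=[[0.0238, 0.0321, 0], [0.0238, 0.0321, 0], [0.0238, 0.0321, 0], [0.0238, 0.0321, 0], [0.0238, 0.0321, 0], [0.0238, 0.0321, 0], [0.0238, 0.0321, 0], [0.0238, 0.0321, 0], [0.0238, 0.0321, 0], [0.0238, 0.0321, 0], [0.0238, 0.0321, 0], [0.0238, 0.0321, 0], [0.0238, 0.0321, 0], [0.0238, 0.0321, 0], [0.0238, 0.0321, 0], [0.0238, 0.0321, 0], [0.0238, 0.0321, 0], [0.0238, 0.0321, 0], [0.0238, 0.0321, 0], [0.0238, 0.0321, 0]], yaw=[0, 0, 0, 0, 0, 0, 0, 0, 0, 0, 0, 0, 0, 0, 0, 0, 0, 0, 0, 0], grip=0, squeeze=5)

```text
clock: 2.1
tcp_pos: [433.0, -199.6, 241.3]
orientation: [[0.924, -0.383, -0.0], [-0.383, -0.924, 0.0], [-0.001, -0.0, -1.0]]
wrist_force: [-0.3, -0.2, 0.1]
grip_width: 0.007
grasp_force: 0.0
```

play_rows(translation=[[0, 0, 0.02], [0, 0, 0.025], [0, 0, 0.03], [0, 0, 0.03], [0, 0, 0.025], [0, 0, 0.015], [0, 0, 0.006], [0, 0, 0]], yaw=[0, 0, 0, 0, 0, 0, 0, 0])

```text
clock: 2.9
tcp_pos: [432.7, -197.9, 89.8]
orientation: [[0.924, -0.383, -0.002], [-0.383, -0.924, 0.0], [-0.002, 0.001, -1.0]]
wrist_force: [-0.1, 0.2, -0.4]
grip_width: 0.004
grasp_force: 0.0
```

play_rows(translation=[[0.00025, -0.008, 0], [0.00025, -0.008, 0], [0.00025, -0.008, 0], [0.00025, -0.008, 0], [0.00025, -0.008, 0], [0, 0, 0]], yaw=[0.0625, 0.0625, 0.0625, 0.0625, 0.0625, 0])

```text
clock: 3.5
tcp_pos: [455.3, -163.6, 91.7]
orientation: [[0.762, -0.647, 0.003], [-0.647, -0.762, -0.0], [0.002, -0.002, -1.0]]
wrist_force: [-0.2, 0.5, -0.1]
grip_width: 0.002
grasp_force: 0.0
```

```bash
python3 - <<'E'
from sol import *
im=camera("top")[:,:,::-1]; cv2.imwrite("pics/t1.png",cv2.resize(im[170:320,265:465],None,fx=4,fy=4,interpolation=cv2.INTER_CUBIC))
s=get_state(); P=s["tcp_pos"]; print(P,az(P),np.hypot(*(P[:2]-p[:2])),s["wrist_force"],s["qpos"])
E
```

```text
[ 454.85159671 -163.75850042   91.53171274] 138.39768449047128 126.29706195574012 [-0.39343321  0.66186142  0.43248332] [-8.63160194e-03  3.20782654e-01 -5.32151740e-01  1.39737530e-04
 -7.15554751e-01  8.76056445e-01]
```

View pics/t1.png

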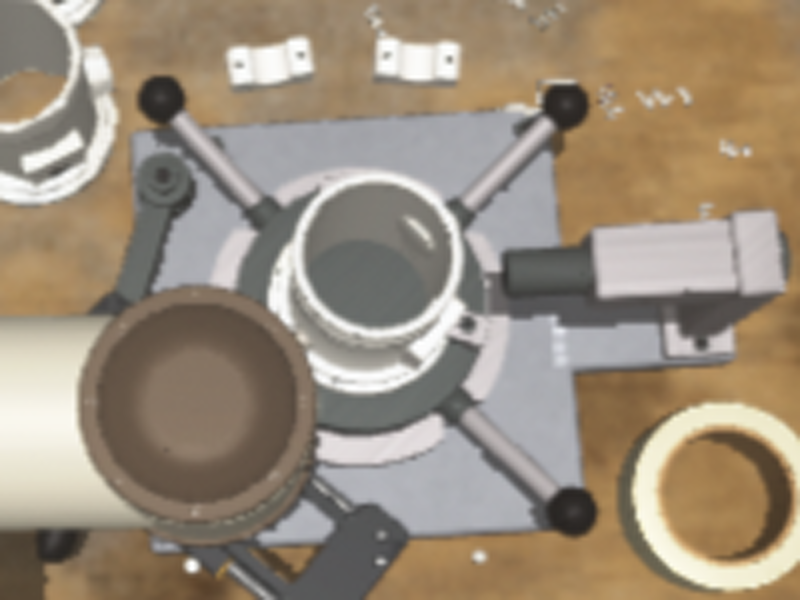

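play_rows(translation=[[0.0002, -0.008, 0], [0.0002, -0.008, 0], [0.0002, -0.008, 0], [0.0002, -0.008, 0], [0.0002, -0.008, 0], [0.0002, -0.008, 0], [0.0002, -0.008, 0], [0.0002, -0.008, 0], [0.0001, -0.004, 0], [0.0001, -0.004, 0], [0, 0, 0]], yaw=[0.0625, 0.0625, 0.0625, 0.0625, 0.0625, 0.0625, 0.0625, 0.0625, 0.03, 0.03, 0])

```text
clock: 4.65
tcp_pos: [513.1, -124.5, 90.8]
orientation: [[0.302, -0.953, 0.0], [-0.953, -0.302, 0.0], [-0.0, -0.0, -1.0]]
wrist_force: [-1.2, -1.1, -0.5]
grip_width: 0.006
grasp_force: 0.2
```

```bash
cat >> sol.py <<'E'
def balls():
    """table angle (deg) from dark round blobs in top view: match each spoke's ball disc against the picture"""
    im=camera("top"); g=cv2.cvtColor(im,cv2.COLOR_RGB2GRAY).astype(float); g=cv2.resize(g,None,fx=4,fy=4,interpolation=cv2.INTER_CUBIC)
    m=cv2.blur((g<60).astype(float),(19,19)); out={}
    for k,off in enumerate((0,90,180,270)):
        A=np.arange(-20,60,.25); v=[]
        for a in A:
            u=proj("top",jig(p,rot(np.radians(a+off),158,90.5)))[0]*4+1.5; v.append(m[int(round(u[1])),int(round(u[0]))])
        v=np.array(v); out[k]=(round(float(A[v>v.max()-.03].mean()),2),round(v.max(),2))
    return im,out
E
python3 - <<'E'
from sol import *
im,o=balls(); print(o); cv2.imwrite("pics/t2.png",cv2.resize(im[170:320,265:465,::-1],None,fx=4,fy=4,interpolation=cv2.INTER_CUBIC))
s=get_state(); P=s["tcp_pos"]; print(P,az(P),np.hypot(*(P[:2]-p[:2])),s["wrist_force"],s["qpos"])
E
```

```text
{0: (9.25, np.float64(0.95)), 1: (18.0, np.float64(0.62)), 2: (8.62, np.float64(1.0)), 3: (13.12, np.float64(0.19))}
[ 513.05953544 -124.59539645   90.81582851] 106.07969975895375 125.78220990304753 [0.05587339 0.26718026 0.19201933] [ 6.92000765e-02  3.85666905e-01 -4.25053635e-01 -1.38279337e-04
 -7.59659123e-01  2.37673522e-01]
```

View pics/t2.png

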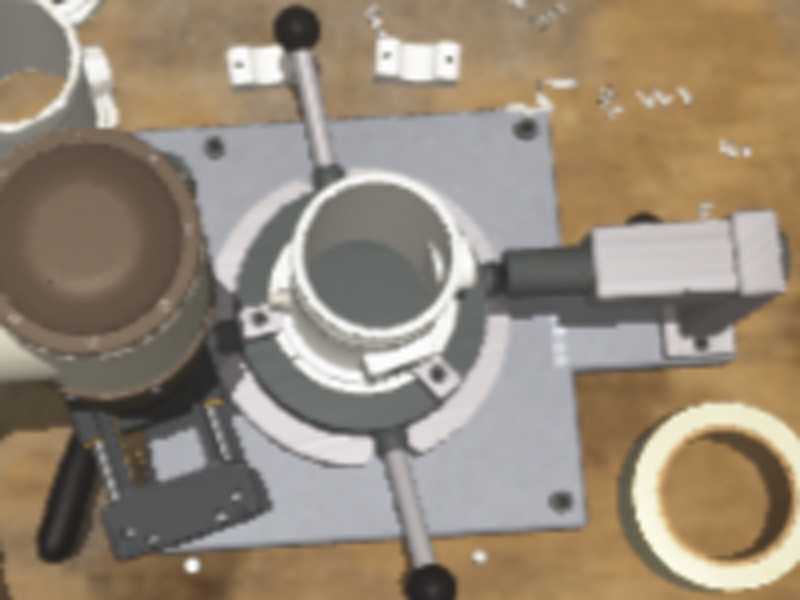

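The port now faces the bush, about 9° short (balls at crop (297,28) and (430,583)). I'll finish that arc slowly, then back off.

play_rows(translation=[[0.0001, -0.004, 0], [0.0001, -0.004, 0], [0.0001, -0.004, 0], [0.0001, -0.004, 0], [0.0001, -0.003, 0], [0, 0, 0], [0, 0, 0]], yaw=[0.032, 0.032, 0.032, 0.032, 0.024, 0, 0])

```text
clock: 5.4
tcp_pos: [531.7, -120.5, 90.7]
orientation: [[0.154, -0.988, 0.001], [-0.988, -0.154, -0.0], [0.0, -0.001, -1.0]]
wrist_force: [-0.1, 0.3, -0.4]
grip_width: 0.004
grasp_force: 0.2
```

```bash
python3 - <<'E'
from sol import *
im,o=balls(); print(o)
s=get_state(); P=s["tcp_pos"]; print(P,az(P),np.hypot(*(P[:2]-p[:2])),s["wrist_force"],s["orientation"])
E
```

```text
{0: (1.67, np.float64(0.95)), 1: (9.38, np.float64(0.94)), 2: (0.19, np.float64(1.0)), 3: (19.88, np.float64(0.0))}
[ 531.71125878 -120.47683547   90.68366843] 97.35712134930613 125.32590742770546 [-0.50238046  0.11337475 -0.07701493] [[ 1.53492441e-01 -9.88149656e-01  5.73308044e-04]
 [-9.88149808e-01 -1.53492512e-01 -8.11528320e-05]
 [ 1.68189635e-04 -5.54057887e-04 -9.99999832e-01]]
```

play_rows(translation=[[0, 0.008, 0], [0, 0.01, 0], [0, 0.01, 0], [0, 0, -0.03], [0, 0, -0.03], [-0.0232, 0.0063, 0], [-0.0232, 0.0063, 0], [-0.0232, 0.0063, 0], [-0.0232, 0.0063, 0], [0, 0, 0]], yaw=[0, 0, 0, 0, 0, 0, 0, 0, 0, 0])

```text
clock: 6.45
tcp_pos: [463.1, -35.7, 150.8]
orientation: [[0.156, -0.988, -0.0], [-0.988, -0.156, 0.0], [-0.0, 0.0, -1.0]]
wrist_force: [0.0, -0.3, 0.7]
grip_width: 0.005
grasp_force: 0.0
```

play_rows(translation=[[0, 0, 0], [0, 0, 0], [0, 0, 0], [0, 0, 0], [0, 0, 0], [0, 0, 0], [0, 0, 0], [0, 0, 0], [0, 0, 0], [0, 0, 0], [0, 0, 0]], yaw=[-0.136, -0.136, -0.136, -0.136, -0.136, -0.136, -0.136, -0.136, -0.136, -0.136, 0])

```text
clock: 7.55
tcp_pos: [464.7, -37.5, 150.6]
orientation: [[0.998, -0.058, 0.0], [-0.058, -0.998, -0.0], [0.0, 0.0, -1.0]]
wrist_force: [-0.0, 0.2, -0.9]
grip_width: 0.01
grasp_force: 0.0
```

```bash
python3 - <<'E'
from sol import *
im,o=balls(); print(o); cv2.imwrite("pics/t3.png",cv2.resize(im[170:320,235:465,::-1],None,fx=3.4,fy=3.4,interpolation=cv2.INTER_CUBIC))
s=get_state(); P=s["tcp_pos"]; print(P,s["wrist_force"],s["qpos"],s["orientation"])
E
```

```text
{0: (1.0, np.float64(0.94)), 1: (0.88, np.float64(0.99)), 2: (0.36, np.float64(1.0)), 3: (19.88, np.float64(0.0))}
[464.69997908 -37.36089185 150.53952175] [-0.23390193 -0.45531068 -0.75403218] [ 2.69703307e-01  2.10643150e-01 -4.99619791e-01  1.26208366e-04
 -8.60483858e-01  1.24045568e+00] [[ 9.98167100e-01 -6.05180511e-02  7.32360380e-05]
 [-6.05180453e-02 -9.98167100e-01 -7.90294047e-05]
 [ 7.78845093e-05  7.44524499e-05 -9.99999994e-01]]
```

View pics/t3.png

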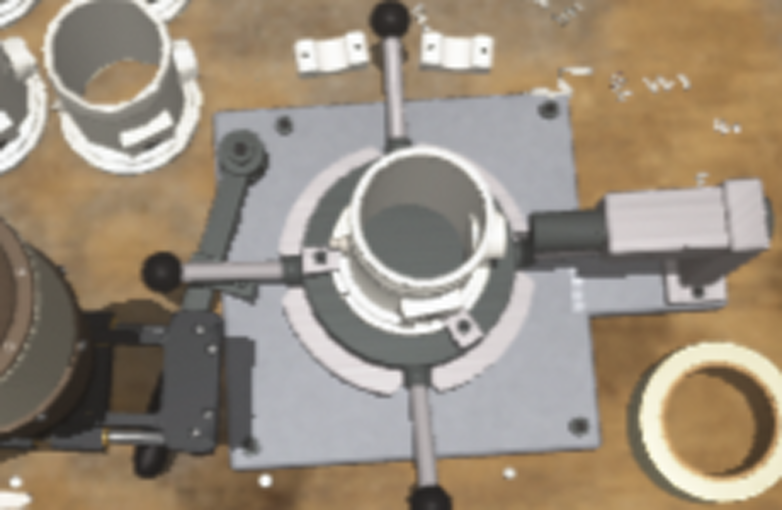

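play_rows(translation=[[0, 0, 0.02], [0, 0, 0.025], [0, 0, 0.025], [0, 0, 0.015], [0, 0, 0.007], [0, 0, 0], [0, 0.007, 0], [0, 0.007, 0], [0, 0.007, 0], [0, 0.007, 0], [0, 0.007, 0], [0, 0.007, 0], [0, 0.005, 0], [0, 0.005, 0], [0, 0, 0]], yaw=[0, 0, 0, 0, 0, 0, 0, 0, 0, 0, 0, 0, 0, 0, 0])

```text
clock: 9.1
tcp_pos: [461.9, -89.3, 58.5]
orientation: [[0.998, -0.058, 0.0], [-0.058, -0.998, -0.0], [0.0, 0.0, -1.0]]
wrist_force: [-0.5, -0.9, 0.5]
grip_width: 0.004
grasp_force: 0.0
```

play_rows(translation=[[0, 0.004, 0], [0, 0.004, 0], [0, 0.004, 0], [0, 0, 0]], yaw=[0, 0, 0, 0])

```text
clock: 9.5
tcp_pos: [461.3, -101.1, 58.6]
orientation: [[0.998, -0.058, 0.0], [-0.058, -0.998, -0.0], [0.0, 0.0, -1.0]]
wrist_force: [0.1, -1.0, 0.4]
grip_width: 0.007
grasp_force: 0.0
```

play_rows(translation=[[0, 0.003, 0], [0, 0.003, 0], [0, 0.003, 0], [0, 0.003, 0], [0, 0, 0]], yaw=[0, 0, 0, 0, 0])

```text
clock: 10.0
tcp_pos: [460.6, -113.0, 58.6]
orientation: [[0.998, -0.058, 0.0], [-0.058, -0.998, -0.0], [0.0, 0.0, -1.0]]
wrist_force: [0.7, 0.1, -0.6]
grip_width: 0.005
grasp_force: 0.0
```

```bash
python3 - <<'E'
from sol import *
im,o=balls(); print(o); sd=camera("side")[:,:,::-1]
a=cv2.resize(im[170:320,235:435,::-1],None,fx=2.9,fy=2.9,interpolation=cv2.INTER_CUBIC)
cv2.imwrite("pics/t4.png",a)
s=get_state(); P=s["tcp_pos"]; print(P,s["wrist_force"])
E
```

```text
{0: (1.67, np.float64(0.95)), 1: (43.88, np.float64(0.89)), 2: (0.33, np.float64(1.0)), 3: (19.88, np.float64(0.0))}
[ 460.83481375 -112.81157949   58.65124453] [ 0.15389775  0.11058927 -0.08987734]
```

View pics/t4.png

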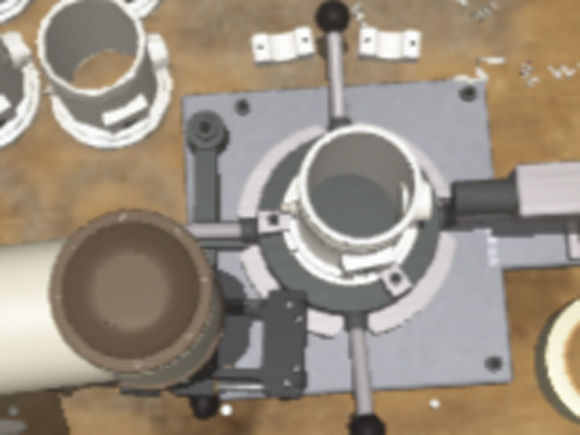

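The lever has swung almost parallel to the plate edge, with its grip end at crop (205,405). I'll keep pushing in small steps until the force shows the stop.

play_rows(translation=[[0, 0.002, 0], [0, 0.002, 0], [0, 0.002, 0], [0, 0, 0]], yaw=[0, 0, 0, 0])

```text
clock: 10.5
tcp_pos: [460.3, -118.8, 58.6]
orientation: [[0.998, -0.057, 0.0], [-0.057, -0.998, -0.0], [0.0, 0.0, -1.0]]
wrist_force: [-0.1, -0.1, -0.4]
grip_width: 0.008
grasp_force: 0.1
```

play_rows(translation=[[0, 0.002, 0], [0, 0, 0], [0, 0, 0]], yaw=[0, 0, 0])

```text
clock: 10.8
tcp_pos: [459.9, -120.7, 58.5]
orientation: [[0.998, -0.057, -0.0], [-0.057, -0.998, -0.0], [-0.0, 0.0, -1.0]]
wrist_force: [-0.4, -0.2, -0.1]
grip_width: 0.006
grasp_force: 0.0
```

play_rows(translation=[[0, 0.002, 0], [0, 0, 0], [0, 0, 0]], yaw=[0, 0, 0])

```text
clock: 11.1
tcp_pos: [459.8, -122.7, 58.5]
orientation: [[0.998, -0.057, -0.0], [-0.057, -0.998, -0.0], [-0.0, 0.0, -1.0]]
wrist_force: [0.1, -0.3, 0.0]
grip_width: 0.006
grasp_force: 0.0
```

play_rows(translation=[[0, 0.0015, 0], [0, 0, 0], [0, 0, 0]], yaw=[0, 0, 0])

```text
clock: 11.4
tcp_pos: [459.8, -123.9, 58.5]
orientation: [[0.998, -0.057, -0.0], [-0.057, -0.998, 0.0], [-0.0, -0.0, -1.0]]
wrist_force: [-0.2, 2.7, 0.6]
grip_width: 0.004
grasp_force: 1.6
```

play_rows(translation=[[0, 0.0015, 0], [0, 0, 0], [0, 0, 0]], yaw=[0, 0, 0])

```text
clock: 11.7
tcp_pos: [459.8, -124.2, 58.5]
orientation: [[0.998, -0.058, 0.0], [-0.058, -0.998, 0.002], [0.0, -0.002, -1.0]]
wrist_force: [-0.3, 10.8, 2.0]
grip_width: 0.007
grasp_force: 5.4
```

play_rows(translation=[[0, 0.0015, 0], [0, 0, 0], [0, 0, 0]], yaw=[0, 0, 0])

```text
clock: 12.0
tcp_pos: [459.8, -124.5, 58.5]
orientation: [[0.998, -0.058, 0.001], [-0.058, -0.998, 0.003], [0.001, -0.003, -1.0]]
wrist_force: [-1.6, 17.3, 2.0]
grip_width: 0.01
grasp_force: 9.0
```

Force climbs steeply against almost no motion, so the lever is on its stop. I'll back off and withdraw.

play_rows(translation=[[0, -0.003, 0], [0, -0.008, 0], [0, -0.012, 0], [0, -0.014, 0], [0, 0, -0.03], [0, 0, -0.04], [0, 0, -0.04], [0, 0, -0.04], [0, 0, -0.03], [0, -0.035, 0], [0, -0.035, 0], [0, -0.035, 0], [0, -0.035, 0], [0, -0.035, 0], [0, -0.035, 0], [0, 0, 0], [0, 0, 0]], yaw=[0, 0, 0, 0, 0, 0, 0, 0, 0, 0, 0, 0, 0, 0, 0, 0, 0])

```text
clock: 13.7
tcp_pos: [473.4, 120.2, 238.2]
orientation: [[0.998, -0.056, -0.001], [-0.056, -0.998, -0.001], [-0.001, 0.001, -1.0]]
wrist_force: [0.4, 0.6, -0.9]
grip_width: 0.006
grasp_force: 0.0
```

```bash
python3 - <<'E'
from sol import *
im,o=balls(); print(o)
a=cv2.resize(im[170:320,265:465,::-1],None,fx=4,fy=4,interpolation=cv2.INTER_CUBIC)
cv2.imwrite("pics/t5.png",a)
for lv in(0,.05,.16):
  print(lv,[((proj("top",toworld([85+r*np.cos(np.pi-lv),105+r*np.sin(np.pi-lv),43]))[0]-[265,170])*4+1.5).round().tolist() for r in(151,190,229)])
print(get_state()["tcp_pos"])
E
```

```text
{0: (1.67, np.float64(0.94)), 1: (2.0, np.float64(0.99)), 2: (0.36, np.float64(1.0)), 3: (19.88, np.float64(0.0))}
0 [[179.0, 442.0], [182.0, 512.0], [185.0, 583.0]]
0.05 [[165.0, 443.0], [165.0, 512.0], [165.0, 584.0]]
0.16 [[136.0, 441.0], [127.0, 511.0], [119.0, 581.0]]
[473.39736919 119.45111786 238.28303449]
```

View pics/t5.png

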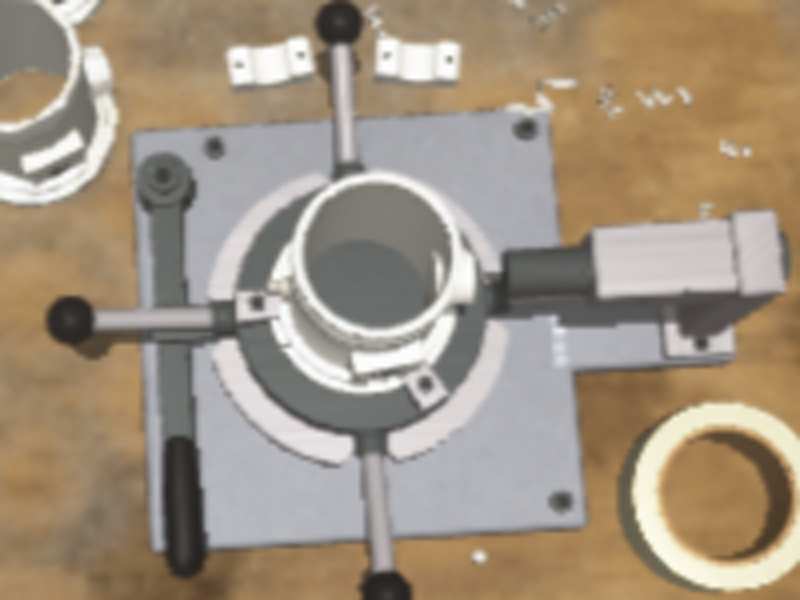

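The lever grip runs (181,440) to (185,575), which matches the predicted home line. The port at (465,275) faces the bush, the loose parts haven't moved, and the arm is clear.

```bash
python3 -c "
from workcell import *
print(finish_job())"
```

```text
the job is handed in; nothing more can be done
None
```

The table is turned so the coupler's port faces the drill bush, the lever is home in the notch with the table locked, and the arm is withdrawn clear; the job is handed in at about 14 s, with no verdict returned.

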